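Turn the cake stand until the springform clasp faces front

ROBOT

A 6-joint arm with a two-finger parallel gripper is mounted at the origin on the work surface. World frame = base frame: x ahead of the robot, y to its left, z up, the work surface at z = 0. Lengths are in m, angles in rad, forces in N, time in s.
With the tool pointing down it reaches from about 0.425 to 0.95 m from the base axis. Payload 14.7 kg.
Tool frame: the origin (TCP) lies between the finger pads; the fingertips stand 14 mm ahead of it and the grasp point (between the pads) lies 5 mm behind it; z points along the fingers, y is the direction in which the jaws open and shut (so a half turn about z gives the same grasp; the last joint's range is limited). The gripper opens to 85 mm and grips with 20 to 120 N. Pads are 22 mm wide; open, the fingers measure 114 mm over their backs; the gripper's body (76 mm by 85 mm) begins 54 mm behind the grasp point. The pads swing forward as they close: fully open they stand 13 mm farther back than shut.
Start: joints at [1.098, 0.48, 1.596, -0, 1.065, -0.047], TCP at [0.268, 0.592, 0.225] pointing down, gripper open.
Joint ranges: [-2.75, 2.75], [-0.82, 2.05], [0.23, 2.67], [-1.56, 4.7], [0.09, 2.69], [-2.92, 2.92]. Speed limits (rad/s): [1.89, 1.89, 2.39, 3.01, 3.01, 3.01].

INTERFACE

Orientations are given as a rotation vector (axis times angle).
In Python, from cell import sensors, camera, calibration, env gives the robot as it stands.
- The arm moves only by the tool carry_out, never from a script. Its argument "moves" is a list of rows, each an object with "rot": the turn, a rotation vector about the tool's x, y, z as a fraction of full scale, a list of three; "translation": the shift along the tool's x, y, z as a fraction of full scale, a list of three; "fingers": the finger opening in mm, from 0 to 85.4. A call has exactly 5 rows; each row is the pose to reach, as a shift and turn from the pose commanded when the call began, along the tool's axes at that moment, turning the shorter way round; what a row does not reach only later rows make up. Full scale, the value 1, is 0.25 m for a shift and 180 degrees for a turn. A row lasts 1/8 s, in which the tool goes at most 62.5 mm and 10.7 degrees, less where a joint would pass 70% of its speed; a pose out of reach is approached as far as the arm can. A call with a number of a shift or a turn outside -1 to 1 is refused whole. A call with a gripper value outside its range is refused whole. The fingers move at their own pace and stop on an object; "force" is the grip in N (left out, the last holds). Time passes only in rows, so rows that repeat a pose let the fingers close, or fill a call up. It gives the time, the measured TCP pose, the force and the opening at its end, in the units of the state.
- sensors.get_state(): the state, without advancing time (a new reading comes with each control period).
- camera(name): name is "scene" or "side" or "wrist"; returns (picture, depth): 420x560x3 uint8, red, green, blue; 420x560 float32, m along the optical axis (not along the pixel's ray), 0 where there is no reading.
- calibration(name): a dict with "fx", "fy", "cx", "cy" (pixels), "rvec" (rotation vector, rad) and "tvec" (3), from world to camera coordinates, as OpenCV has them. Camera axes: x right, y down, z forward; pixel columns grow to the right and rows downward; lengths in m; the calibration is good to about 2 mm. A picture is of the moment at which its call begins: read the wrist's pose just before it. calibration takes no time and is no camera call; for the wrist camera it gives the pose at the moment of the call.
- env.finish_job(): hands the job in, once; it reports no verdict.
The state is a dict: "t": time; "joints": joint angles; "qd": joint speeds; "joint_efforts": joint torques, N m; "eef_pos": TCP position; "orientation": TCP orientation; "wrist_force": force on the tool from outside, world axes, zero at the start; "wrist_torque": the same for the moment, N m; "width": finger opening in m.
Only numpy, scipy, OpenCV 4.12 (cv2) and the standard library are available. Lean on these libraries where they do the work, as an engineer would, in place of code of your own. Each camera call takes 0.05 s, during which the arm holds its last target.

TASK

A cake in a springform tin is standing on the revolving cake stand, ready to be unclasped. Push the rim of the stand's round plate with a fingertip and turn it gently until the tin's clasp faces squarely towards the front edge of the bench, the edge on the robot's own side. Turn the tin only by way of the plate: do not touch, lift or shift the tin, and leave the things around the stand where they are.

Things in the scene. Friction and masses are not known exactly. Their poses are not given: they have to be found in the camera images.
- stand: Revolving cake stand: fixed grey foot (190 mm across) and column under a level aluminium plate, 305 mm across, 17 mm thick, flat top 115 mm above the bench. Smooth rim: a fingertip drives it by friction, pressed a few N down on its top near the edge or on its side. Origin: plate's axis, at bench height; axes as the world's: -x points squarely to the bench's front edge (robot's side).
- turntable (a joint): Angle of the stand's plate about its vertical axis, rad, growing anticlockwise seen from above; turns endlessly both ways, with a little drag (about 0.2 N at the rim keeps it moving, jerky starts slip under the finger; it stops soon after it is let go). It starts anywhere; the value itself does not tell where the clasp is.
- tin: Dark steel springform tin, 176 mm across (184 at the foot), 62 mm high, a cake in it, about 0.85 kg, loose near the middle of the plate; its top is 177 mm above the bench, with 60 mm of bare plate around (45 at the clasp). Origin: centre of its underside; z up; the clasp is on its -x side, so it faces front when the tin's axes are parallel to the stand's. It starts at least 50 degrees away.
- clasp (a point): Middle of the outer face of the tin's bright steel clasp (lever, wire bail and two lugs: about 74 mm wide along the wall, 46 mm high, standing out 19 mm from it), 103 mm from the tin's axis on its -x side and 32 mm above its underside.
- cup: Small open steel measuring cup, 72 mm across and 85 mm high, loose, beside the stand (left or right). Origin: centre of its underside.
- jar: Glass jar with a steel lid, 74 mm across and 88 mm high, loose, on the other side of the stand. Origin: centre of its underside.
- cakering: Small plain steel cake ring, open top and bottom, 100 mm across and 45 mm high, loose, near right of the stand. Origin: centre of its underside.
Things that resemble listed ones, but are neither listed nor needed, are in the scene too. Of the things shaped like the tin, the steel one is meant.

How it is judged:
On the way:
1. a finger on the stand's rim is turning the plate (contact force between the fingers and stand above 0.2 N and (velocity of joint turntable above 0.05 rad/s or velocity of joint turntable below -0.05 rad/s)), for 0.2 s.
At the end, for the whole second after the job is handed in: The clasp faces the front edge of the bench (the -x direction) within 10 degrees, the tin stands flat and within 15 mm of the plate's middle, the plate is at rest, and cup, jar and cake ring are within 20 mm of where they stood (angle between the x axis of tin and the x axis of stand, either way round below 0.175 rad and x of clasp in the frame of stand below -0.05 m and horizontal distance between tin and stand below 0.015 m and height (world z) of tin between 0.11 and 0.12 m and angle between tin's own z axis and vertical below 0.05 rad and velocity of joint turntable between -0.03 and 0.03 rad/s and distance of each of cup, jar, cakering from where it was at the start of the episode below 0.02 m); the robot touches nothing.
It fails at once if the tin is touched by the robot (contact force between any of the fingers, the arm and tin above 0.5 N).
It fails at once if the tin is lifted or tipped (height (world z) of tin above 0.123 m or angle between tin's own z axis and vertical above 0.15 rad).
It fails at once if the tin slides more than 20 mm off the plate's middle (horizontal distance between tin and stand above 0.02 m).
It fails at once if the plate is spun roughly (over 3 rad/s) (velocity of joint turntable above 3 rad/s or velocity of joint turntable below -3 rad/s).
It fails at once if a thing beside the stand is knocked away or lifted (distance of any of cup, jar, cakering from where it was at the start of the episode above 0.03 m).
It also fails if it takes over 58 s, if anything falls off the work surface, if the arm or the gripper's body presses on something with over 40 N, if the wrist force passes 120 N, or if a joint passes its speed limit or range.

## Working session

There is one attempt and no reset: what is moved stays moved. The work goes in short steps, Python scripts to look and compute and a tool call to move; the robot and the scene stay as the last step left them, time stands still between calls to the robot, and variables do not carry over. Pictures are saved under pics/ and viewed, and the job is handed in when it is done.

Besides the shell and the picture viewer there is one more tool, called after "Call:" as name([rows], argument=value, ...), one row to a line, values as JSON. carry_out: Moves the arm, as the interface text tells. Its arguments: {"type":"object","properties":{"moves":{"type":"array"},"force":{"type":"number"}},"required":["moves"]}

```bash
mkdir -p pics; ls; python3 - <<'E'
from cell import sensors,camera,calibration
import cv2,numpy as np
print(sensors.get_state())
for n in("scene","side","wrist"):
    c=calibration(n);p,d=camera(n);cv2.imwrite(f"pics/{n}0.png",p[:,:,::-1]);np.savez(f"pics/{n}0.npz",p=p,d=d,**c);print(n,c)
E
```

```text
pics
{'t': 0.0, 'joints': array([ 1.09840188e+00,  4.80844247e-01,  1.59688759e+00,  6.95984616e-06,
        1.06511367e+00, -4.65920384e-02]), 'qd': array([ 0.0005026 ,  0.00068564, -0.00026476,  0.00133632,  0.00139405,
        0.00118836]), 'joint_efforts': array([-1.43207413e-03, -9.50622797e+01, -4.30190957e+01, -1.01650085e-04,
        1.21177942e-02, -2.87169132e-05]), 'eef_pos': array([0.26825912, 0.59158312, 0.22465924]), 'orientation': array([-6.63743380e-01, -3.07034018e+00,  1.89943975e-03]), 'wrist_force': array([-0.3760328 , -0.46848568,  0.37271791]), 'wrist_torque': array([-0.01896251, -0.04139864,  0.041004  ]), 'width': 0.08521409645876615}
scene {'fx': 416.111018900699, 'fy': 416.111018900699, 'cx': 279.6885857244658, 'cy': 211.27908568386874, 'rvec': array([ 2.10221277,  0.70009488, -0.33349781]), 'tvec': array([-0.45210175, -0.06027648,  1.17807293])}
side {'fx': 407.93728377048274, 'fy': 407.93728377048274, 'cx': 273.94502734363203, 'cy': 209.09319607462734, 'rvec': array([ 1.74645947,  1.65954332, -0.76261724]), 'tvec': array([-0.09662352, -0.23211566,  1.38187657])}
wrist {'fx': 332.0827414193488, 'fy': 332.0827414193488, 'cx': 281.9688789857168, 'cy': 208.0020377685795, 'rvec': array([-2.44205532, -1.57454869, -0.21384013]), 'tvec': array([-0.65045119, -0.03532252,  0.37854314])}
```

View pics/scene0.png

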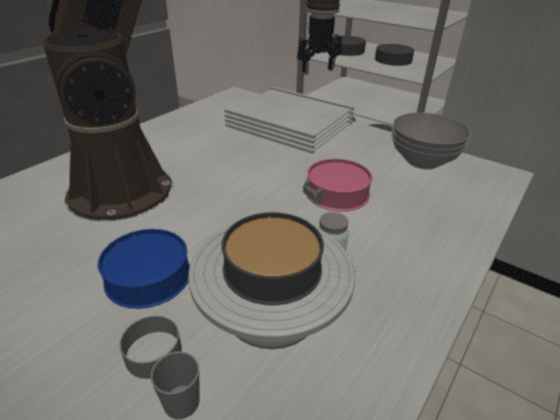

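View pics/side0.png

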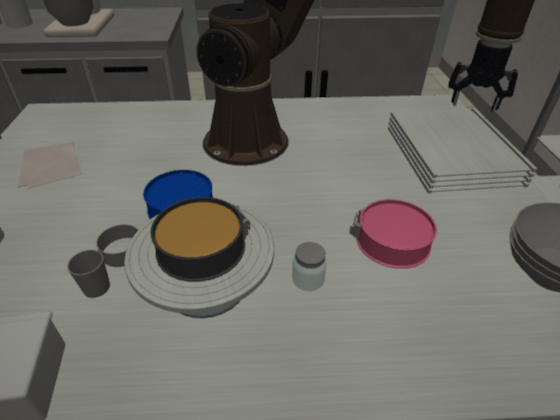

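View pics/wrist0.png

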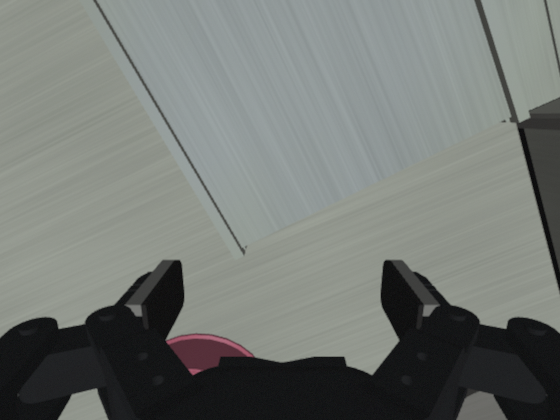

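The scene picture shows the tin at (272,255) on the stand, with a blue tin in front, the jar at (334,230), the ring at (150,345) and the cup at (177,385). In the side view the clasp is at about (245,222), on the tin's left/robot side. Next I'll measure these.

```bash
cat > h.py <<'E'
import numpy as np,cv2
def cloud(z):
    R,_=cv2.Rodrigues(z['rvec']);d=z['d'];v,u=np.mgrid[:d.shape[0],:d.shape[1]]
    P=np.stack([(u-z['cx'])/z['fx']*d,(v-z['cy'])/z['fy']*d,d],-1)
    return (P-z['tvec'])@R, d>0
def circ(xy):
    A=np.c_[2*xy,np.ones(len(xy))];s=np.linalg.lstsq(A,(xy**2).sum(1),rcond=None)[0]
    return s[0],s[1],np.sqrt(s[2]+s[0]**2+s[1]**2)
E
python3 - <<'E'
from h import *
for n in("scene","side"):
    z=np.load(f"pics/{n}0.npz");W,ok=cloud(z)
    def at(u,v):print(n,(u,v),W[v,u].round(3))
    for u,v in {"scene":[(272,250),(200,280),(340,280),(145,260),(334,222),(160,320),(178,360),(340,175)],"side":[(200,232),(140,250),(245,222),(243,215),(262,250),(180,190),(310,253),(120,240),(90,262),(398,225)]}[n]:at(u,v)
    x,y,h=W[...,0],W[...,1],W[...,2]
    m=ok&(abs(h-.115)<.005)&(x>.4)&(x<.95)&(abs(y+.1)<.35)
    print(m.sum(),np.median(W[m],0))
    q=W[m][:,:2]
    # outer rim: farthest per angle
    c=q.mean(0)
    for _ in range(5):
        r=q-c;a=np.degrees(np.arctan2(r[:,1],r[:,0]))//6;rr=np.hypot(*r.T)
        e=np.array([q[a==k][rr[a==k].argmax()] for k in set(a) if (rr[a==k].max()>.13)])
        e=np.array([p for p in e]);C=circ(e);c=np.array(C[:2])
    print("plate",C)
    m=ok&(h>.125)&(h<.19)&(np.hypot(x-c[0],y-c[1])<.125)
    r=W[m][:,:2]-c;rr=np.hypot(*r.T);a=np.degrees(np.arctan2(r[:,1],r[:,0]))
    k=m*0
    s=(rr>.094)&(rr<.118)
    print("tin far pts",s.sum(),np.percentile(a[s],[5,25,50,75,95]) if s.sum() else '')
    t=ok&(h>.165)&(h<.185)&(np.hypot(x-c[0],y-c[1])<.11);print('top mean',W[t].mean(0))
    im=z['p'][:,:,::-1].copy()
    vv,uu=np.where(m);s2=s;im[vv[s2],uu[s2]]=(0,0,255)
    cv2.imwrite(f"pics/{n}_m.png",cv2.resize(im[150:350,100:400],None,fx=2.6,fy=2.6))
E
```

```text
scene (272, 250) [ 0.615 -0.101  0.172]
scene (200, 280) [ 0.522 -0.19   0.114]
scene (340, 280) [ 0.721 -0.039  0.115]
scene (145, 260) [ 0.346 -0.181  0.058]
scene (334, 222) [0.61  0.136 0.088]
scene (160, 320) [ 0.476 -0.256  0.036]
scene (178, 360) [ 0.585 -0.307  0.068]
scene (340, 175) [0.495 0.371 0.057]
8483 [ 0.66518536 -0.15894139  0.11449327]
plate (np.float64(0.6045557036419579), np.float64(-0.088397282916259), np.float64(0.15192092263871615))
tin far pts 0 
top mean [ 0.60738564 -0.09138726  0.17134004]
side (200, 232) [ 0.621 -0.08   0.171]
side (140, 250) [ 0.609 -0.21   0.115]
side (245, 222) [0.591 0.008 0.166]
side (243, 215) [0.566 0.004 0.163]
side (262, 250) [0.622 0.041 0.115]
side (180, 190) [ 0.335 -0.17   0.056]
side (310, 253) [0.611 0.142 0.089]
side (120, 240) [ 0.459 -0.313 -0.   ]
side (90, 262) [ 0.578 -0.338  0.051]
side (398, 225) [0.499 0.37  0.055]
6639 [ 0.68420658 -0.08095587  0.11450073]
plate (np.float64(0.6082105008619704), np.float64(-0.08781733912761791), np.float64(0.15187530985415157))
tin far pts 126 [ 97.9842404  101.47390067 104.81231352 119.14171802 134.19364836]
top mean [ 0.6115741  -0.08734949  0.17129281]
```

```bash
python3 - <<'E'
import cv2
a=cv2.imread('pics/side_m.png');print(a.shape)
E
```

```text
(520, 780, 3)
```

View pics/side_m.png

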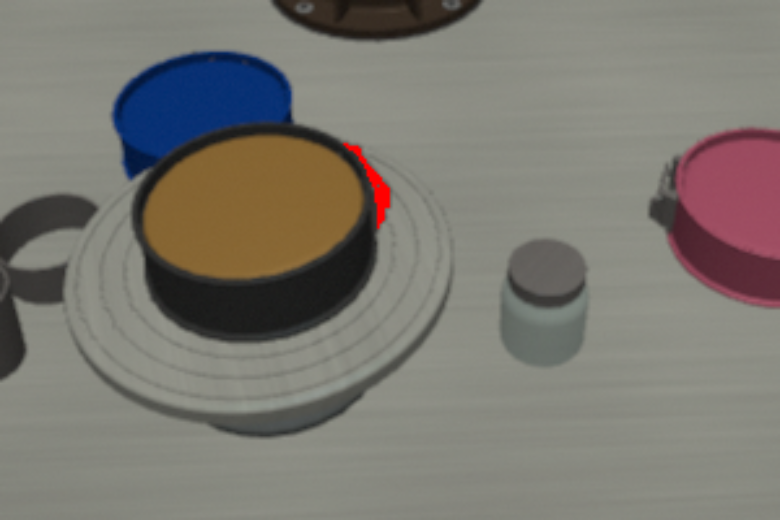

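```bash
cat >> h.py <<'E'
from scipy.spatial.transform import Rotation as Ro
def rel(p0,R0,p1,R1):
    t=R0.T@(p1-p0)/.25; r=Ro.from_matrix(R0.T@R1).as_rotvec()/np.pi
    return t.round(4),r.round(4)
E
python3 - <<'E'
from h import *
from cell import sensors,calibration
s=sensors.get_state();R=Ro.from_rotvec(s['orientation']).as_matrix();print(R.round(3),s['joints'])
for n in("scene","side","wrist"):
    c=calibration(n);Rc=cv2.Rodrigues(c['rvec'])[0];o=-Rc.T@c['tvec'];print(n,o.round(3),'fwd',Rc[2].round(3))
    if n=='wrist':print('cam in tool',R.T@(o-s['eef_pos']),(R.T@Rc.T).round(3))
E
```

```text
[[-0.911  0.413 -0.   ]
 [ 0.413  0.911 -0.001]
 [ 0.    -0.001 -1.   ]] [ 1.09839302e+00  4.80707218e-01  1.59672365e+00 -2.43452349e-05
  1.06505657e+00 -4.65931125e-02]
scene [ 0.941 -0.538  0.649] fwd [-0.471  0.66  -0.585]
side [1.203 0.036 0.724] fwd [-0.758  0.038 -0.652]
wrist [0.207 0.621 0.374] fwd [ 0.244 -0.111 -0.963]
cam in tool [ 0.0675037   0.00091574 -0.14895888] [[ 0.    -0.963 -0.268]
 [ 1.     0.     0.   ]
 [-0.    -0.268  0.963]]
```

```bash
cat >> h.py <<'E'
def pose(x,y,z,xaz):
    a=np.radians(xaz);X=np.array([np.cos(a),np.sin(a),0]);Z=np.array([0,0,-1.]);return np.array([x,y,z]),np.c_[X,np.cross(Z,X),Z]
def steps(cur,tgt,n):
    (p0,R0),(p1,R1)=cur,tgt;w=Ro.from_matrix(R0.T@R1).as_rotvec();out=[]
    for i in range(n):
        a=p0+(p1-p0)*i/n;b=p0+(p1-p0)*(i+1)/n;A=R0@Ro.from_rotvec(w*i/n).as_matrix();B=R0@Ro.from_rotvec(w*(i+1)/n).as_matrix()
        print(*[v.tolist() for v in rel(a,A,b,B)])
E
python3 - <<'E'
from h import *
from cell import sensors
s=sensors.get_state();steps((s['eef_pos'],Ro.from_rotvec(s['orientation']).as_matrix()),pose(.556,-.175,.42,60),4)
E
```

```text
[-0.5787, -0.5796, -0.1947] [-0.0001, 0.0001, 0.1328]
[-0.7638, -0.2954, -0.1949] [-0.0001, 0.0001, 0.1328]
[-0.818, 0.0394, -0.1951] [-0.0001, 0.0001, 0.1328]
[-0.7318, 0.3675, -0.1952] [-0.0001, 0.0001, 0.1328]
```

Call:
carry_out([
  {"translation": [-0.08, -0.08, -0.05], "rot": [0, 0, 0.02], "fingers": 0},
  {"translation": [-0.2, -0.2, -0.1], "rot": [0, 0, 0.05], "fingers": 0},
  {"translation": [-0.34, -0.34, -0.14], "rot": [0, 0, 0.08], "fingers": 0},
  {"translation": [-0.46, -0.46, -0.17], "rot": [0, 0, 0.11], "fingers": 0},
  {"translation": [-0.58, -0.58, -0.195], "rot": [0, 0, 0.133], "fingers": 0},
])

```text
t: 0.78
eef_pos: [0.3409, 0.3986, 0.2743]
orientation: [1.29, 2.864, 0.0]
wrist_force: [0.7, 0.2, -0.1]
width: 0.0001
```

Call:
carry_out([
  {"translation": [-0.15, -0.06, -0.04], "rot": [0, 0, 0.026], "fingers": 0},
  {"translation": [-0.3, -0.12, -0.08], "rot": [0, 0, 0.053], "fingers": 0},
  {"translation": [-0.46, -0.18, -0.12], "rot": [0, 0, 0.08], "fingers": 0},
  {"translation": [-0.61, -0.24, -0.16], "rot": [0, 0, 0.106], "fingers": 0},
  {"translation": [-0.764, -0.295, -0.195], "rot": [0, 0, 0.133], "fingers": 0},
])

```text
t: 1.4
eef_pos: [0.4127, 0.207, 0.3232]
orientation: [1.856, 2.535, 0.0]
wrist_force: [1.0, -0.5, -0.1]
width: 0.0004
```

Call:
carry_out([
  {"translation": [-0.16, 0.008, -0.04], "rot": [0, 0, 0.026], "fingers": 0},
  {"translation": [-0.32, 0.016, -0.08], "rot": [0, 0, 0.053], "fingers": 0},
  {"translation": [-0.49, 0.024, -0.12], "rot": [0, 0, 0.08], "fingers": 0},
  {"translation": [-0.65, 0.032, -0.16], "rot": [0, 0, 0.106], "fingers": 0},
  {"translation": [-0.818, 0.039, -0.195], "rot": [0, 0, 0.133], "fingers": 0},
])

```text
t: 2.02
eef_pos: [0.4842, 0.0152, 0.3719]
orientation: [-2.342, -2.094, -0.0]
wrist_force: [-0.1, 0.8, 0.2]
width: -0.0003
```

Call:
carry_out([
  {"translation": [-0.18, 0.09, -0.05], "rot": [0, 0, 0.033], "fingers": 0},
  {"translation": [-0.37, 0.18, -0.1], "rot": [0, 0, 0.066], "fingers": 0},
  {"translation": [-0.55, 0.28, -0.15], "rot": [0, 0, 0.1], "fingers": 0},
  {"translation": [-0.732, 0.367, -0.195], "rot": [0, 0, 0.133], "fingers": 0},
  {"translation": [-0.732, 0.367, -0.195], "rot": [0, 0, 0.133], "fingers": 0},
])

```text
t: 2.65
eef_pos: [0.5562, -0.1785, 0.4202]
orientation: [2.726, 1.561, -0.0]
wrist_force: [0.3, -0.0, 0.1]
width: 0.0002
```

```bash
python3 - <<'E'
from cell import sensors,camera,calibration
import cv2,numpy as np
s=sensors.get_state();print(s['t'],s['eef_pos'],s['orientation'],s['joints'],s['wrist_force'],s['width'])
n="wrist";c=calibration(n);p,d=camera(n);cv2.imwrite(f"pics/{n}1.png",p[:,:,::-1]);np.savez(f"pics/{n}1.npz",p=p,d=d,**c)
E
```

```text
2.65 [ 0.55621638 -0.17847505  0.42020246] [ 2.72574424e+00  1.56060688e+00 -2.58769965e-04] [-3.62016181e-01  2.50343652e-01  1.46895363e+00 -5.81721006e-04
  1.42185590e+00  1.68894101e-01] [ 0.31298973 -0.0250335   0.05524187] 0.00016272357513028748
```

View pics/wrist1.png

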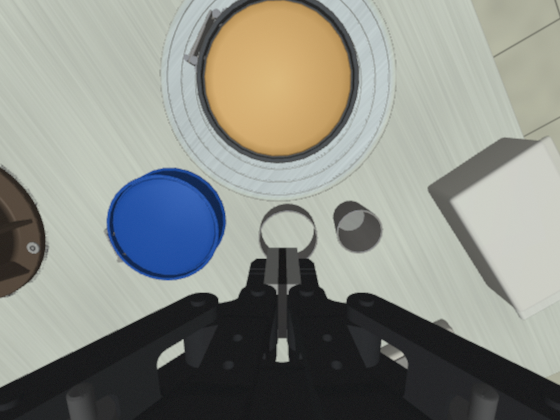

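The view from above shows the plate around (280,85), the tin, and the clasp at about (205,38). The cup and ring sit below the plate, and there is a white box at right (530,210).

```bash
cat > meas.py <<'E'
from h import *
import sys
z=np.load(sys.argv[1]);W,ok=cloud(z);x,y,h=W[...,0],W[...,1],W[...,2]
c=np.array([.606,-.088]);rr=np.hypot(x-c[0],y-c[1])
m=ok&(h>.105)&(h<.12)&(rr<.17)
for _ in range(5):
    q=W[m][:,:2];r=q-c;a=np.degrees(np.arctan2(r[:,1],r[:,0]))//4;d=np.hypot(*r.T)
    e=np.array([q[a==k][d[a==k].argmax()] for k in set(a) if d[a==k].max()>.145]);C=circ(e);c=np.array(C[:2])
print("plate",C,len(e))
t=ok&(h>.165)&(h<.19)&(rr<.12);print('top z',np.median(h[t]))
q=W[t][:,:2];tc=q.mean(0)
for _ in range(5):
    r=q-tc;a=np.degrees(np.arctan2(r[:,1],r[:,0]))//4;d=np.hypot(*r.T)
    e=np.array([q[a==k][d[a==k].argmax()] for k in set(a) if .08<d[a==k].max()<.093]);T=circ(e);tc=np.array(T[:2])
print("tin",T,len(e))
r=W[...,:2]-tc;d=np.hypot(r[...,0],r[...,1]);a=np.degrees(np.arctan2(r[...,1],r[...,0]))%360
s=ok&(h>.125)&(h<.18)&(d>.0945)&(d<.115)
print('clasp az pct',s.sum(),np.percentile(a[s],[1,5,25,50,75,95,99]).round(1))
im=z['p'][:,:,::-1].copy();im[s]=(0,0,255);cv2.imwrite(sys.argv[1][:-4]+'_m.png',im)
E
python3 meas.py pics/wrist1.npz; python3 - <<'E'
from h import *
z=np.load('pics/wrist1.npz');W,ok=cloud(z)
for u,v in [(480,220),(432,188),(510,145),(525,312),(165,225),(357,225),(287,215)]:print(u,v,W[v,u].round(3))
E
```

```text
plate (np.float64(0.6040359214938124), np.float64(-0.08624860703241907), np.float64(0.15186485148453843)) 68
top z 0.17179991486661272
tin (np.float64(0.6041816442767755), np.float64(-0.0866559094888254), np.float64(0.0892498082019155)) 82
clasp az pct 542 [100.3 102.1 108.8 119.5 130.  136.  137.1]
480 220 [ 0.767 -0.393  0.106]
432 188 [ 0.749 -0.348  0.022]
510 145 [ 0.872 -0.335  0.051]
525 312 [ 0.773 -0.576  0.104]
165 225 [ 0.341 -0.171  0.057]
357 225 [ 0.612 -0.35   0.004]
287 215 [ 0.513 -0.271  0.001]
```

View pics/wrist1_m.png

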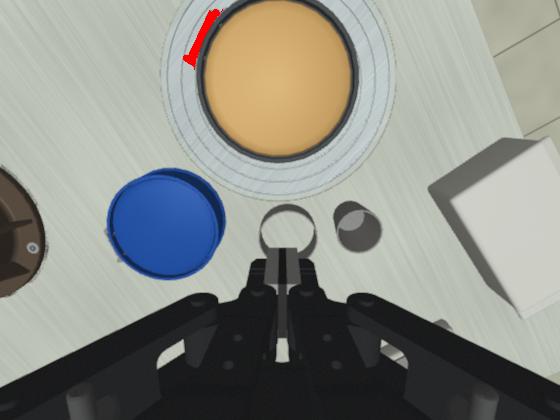

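```bash
python3 - <<'E'
from h import *
from cell import sensors
s=sensors.get_state();R=Ro.from_rotvec(s['orientation']).as_matrix()
a=np.radians(-121);p=(.605+.137*np.cos(a),-.087+.137*np.sin(a))
print(p,s['t']);steps((s['eef_pos'],R),pose(*p,.175,59),1)
E
```

```text
(np.float64(0.5344397837373225), np.float64(-0.2044319201961894)) 2.7
[-0.1382, -0.0165, 0.9794] [-0.0002, 0.0, 0.004]
```

Call:
carry_out([
  {"translation": [-0.07, -0.01, 0.15], "rot": [0, 0, 0.002], "fingers": 0},
  {"translation": [-0.138, -0.016, 0.36], "rot": [0, 0, 0.004], "fingers": 0},
  {"translation": [-0.138, -0.016, 0.57], "rot": [0, 0, 0.004], "fingers": 0},
  {"translation": [-0.138, -0.016, 0.78], "rot": [0, 0, 0.004], "fingers": 0},
  {"translation": [-0.138, -0.016, 0.95], "rot": [0, 0, 0.004], "fingers": 0},
])

```text
t: 3.32
eef_pos: [0.5336, -0.2017, 0.1809]
orientation: [-2.73, -1.551, 0.001]
wrist_force: [1.3, -0.1, 0.0]
width: -0.0
```

Call:
carry_out([
  {"translation": [0, 0, 0.06], "rot": [0, 0, 0], "fingers": 0},
  {"translation": [0, 0, 0.1], "rot": [0, 0, 0], "fingers": 0},
  {"translation": [0, 0, 0.14], "rot": [0, 0, 0], "fingers": 0},
  {"translation": [0, 0, 0.16], "rot": [0, 0, 0], "fingers": 0},
  {"translation": [0, 0, 0.16], "rot": [0, 0, 0], "fingers": 0},
])

```text
t: 3.95
eef_pos: [0.5348, -0.2032, 0.143]
orientation: [2.732, 1.55, 0.0]
wrist_force: [0.1, -0.9, 0.4]
width: 0.0002
```

```bash
python3 - <<'E'
from cell import sensors,camera,calibration
from h import *
s=sensors.get_state();R=Ro.from_rotvec(s['orientation']).as_matrix();print(s['t'],s['eef_pos'],R.round(3),s['wrist_force'])
p,d=camera('scene');cv2.imwrite("pics/scene2.png",p[:,:,::-1])
E
```

```text
3.95 [ 0.53476857 -0.20324403  0.14302946] [[ 0.513  0.858  0.   ]
 [ 0.858 -0.513 -0.   ]
 [ 0.     0.    -1.   ]] [ 0.11498165 -0.86129711  0.44045448]
```

View pics/scene2.png

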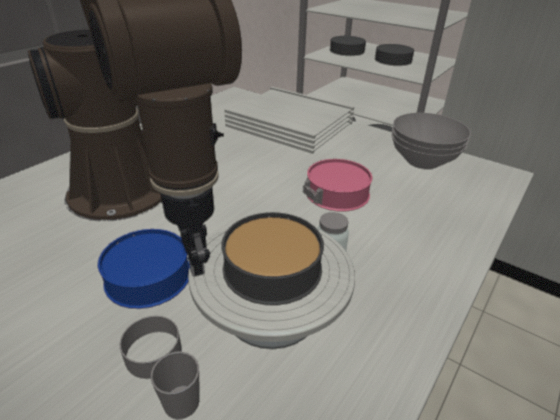

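The fingertip hangs about 14 mm above the near-right rim at (198,270), clear of the tin. I'll descend until it touches.

Call:
carry_out([
  {"translation": [0, 0, 0.016], "rot": [0, 0, 0], "fingers": 0},
  {"translation": [0, 0, 0.03], "rot": [0, 0, 0], "fingers": 0},
  {"translation": [0, 0, 0.042], "rot": [0, 0, 0], "fingers": 0},
  {"translation": [0, 0, 0.048], "rot": [0, 0, 0], "fingers": 0},
  {"translation": [0, 0, 0.048], "rot": [0, 0, 0], "fingers": 0},
])

```text
t: 4.62
eef_pos: [0.5346, -0.2032, 0.1307]
orientation: [-2.732, -1.55, 0.0]
wrist_force: [-0.4, -0.1, 0.9]
width: -0.0001
```

Call:
carry_out([
  {"translation": [0, 0, 0.002], "rot": [0, 0, 0], "fingers": 0},
  {"translation": [0, 0, 0.004], "rot": [0, 0, 0], "fingers": 0},
  {"translation": [0, 0, 0.006], "rot": [0, 0, 0], "fingers": 0},
  {"translation": [0, 0, 0.006], "rot": [0, 0, 0], "fingers": 0},
  {"translation": [0, 0, 0.006], "rot": [0, 0, 0], "fingers": 0},
])

```text
t: 5.25
eef_pos: [0.5347, -0.2032, 0.1293]
orientation: [2.733, 1.55, 0.0]
wrist_force: [-0.7, -0.4, 0.0]
width: -0.0001
```

Call:
carry_out([
  {"translation": [0, 0, 0.001], "rot": [0, 0, 0], "fingers": 0},
  {"translation": [0, 0, 0.002], "rot": [0, 0, 0], "fingers": 0},
  {"translation": [0, 0, 0.003], "rot": [0, 0, 0], "fingers": 0},
  {"translation": [0, 0, 0.003], "rot": [0, 0, 0], "fingers": 0},
  {"translation": [0, 0, 0.003], "rot": [0, 0, 0], "fingers": 0},
])

```text
t: 5.88
eef_pos: [0.5346, -0.2032, 0.1286]
orientation: [-2.733, -1.55, 0.0]
wrist_force: [0.0, 0.5, -0.2]
width: 0.0
```

Call:
carry_out([
  {"translation": [0, 0, 0.001], "rot": [0, 0, 0], "fingers": 0},
  {"translation": [0, 0, 0.002], "rot": [0, 0, 0], "fingers": 0},
  {"translation": [0, 0, 0.003], "rot": [0, 0, 0], "fingers": 0},
  {"translation": [0, 0, 0.003], "rot": [0, 0, 0], "fingers": 0},
  {"translation": [0, 0, 0.003], "rot": [0, 0, 0], "fingers": 0},
])

```text
t: 6.5
eef_pos: [0.5346, -0.2032, 0.1278]
orientation: [-2.733, -1.55, 0.0]
wrist_force: [0.0, -0.2, 0.2]
width: 0.0002
```

Call:
carry_out([
  {"translation": [0, 0, 0.001], "rot": [0, 0, 0], "fingers": 0},
  {"translation": [0, 0, 0.002], "rot": [0, 0, 0], "fingers": 0},
  {"translation": [0, 0, 0.003], "rot": [0, 0, 0], "fingers": 0},
  {"translation": [0, 0, 0.003], "rot": [0, 0, 0], "fingers": 0},
  {"translation": [0, 0, 0.003], "rot": [0, 0, 0], "fingers": 0},
])

```text
t: 7.12
eef_pos: [0.5346, -0.2032, 0.127]
orientation: [-2.733, -1.55, 0.0]
wrist_force: [0.0, 0.2, 0.1]
width: 0.0
```

Call:
carry_out([
  {"translation": [0, 0, 0.001], "rot": [0, 0, 0], "fingers": 0},
  {"translation": [0, 0, 0.002], "rot": [0, 0, 0], "fingers": 0},
  {"translation": [0, 0, 0.003], "rot": [0, 0, 0], "fingers": 0},
  {"translation": [0, 0, 0.003], "rot": [0, 0, 0], "fingers": 0},
  {"translation": [0, 0, 0.003], "rot": [0, 0, 0], "fingers": 0},
])

```text
t: 7.75
eef_pos: [0.5346, -0.2032, 0.1263]
orientation: [-2.733, -1.55, 0.0]
wrist_force: [-0.8, 0.3, -0.2]
width: 0.0
```

```bash
python3 - <<'E'
from cell import sensors,camera,calibration
from h import *
p,d=camera('scene');cv2.imwrite("pics/scene3.png",cv2.resize(p[180:340,130:370,::-1],None,fx=3.3,fy=3.3))
E
```

```text
(no output)
```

View pics/scene3.png

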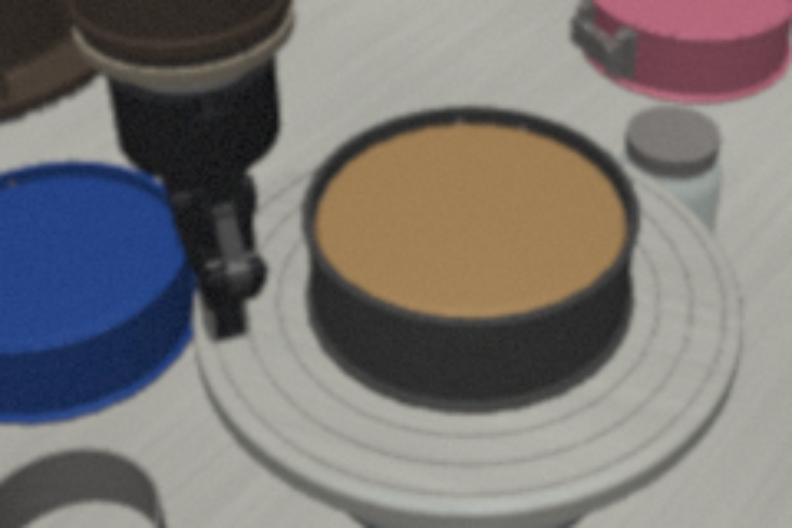

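The fingertip is at the rim at about (228,335) and very near contact. I'll keep going down.

Call:
carry_out([
  {"translation": [0, 0, 0.001], "rot": [0, 0, 0], "fingers": 0},
  {"translation": [0, 0, 0.002], "rot": [0, 0, 0], "fingers": 0},
  {"translation": [0, 0, 0.003], "rot": [0, 0, 0], "fingers": 0},
  {"translation": [0, 0, 0.003], "rot": [0, 0, 0], "fingers": 0},
  {"translation": [0, 0, 0.003], "rot": [0, 0, 0], "fingers": 0},
])

```text
t: 8.43
eef_pos: [0.5346, -0.2032, 0.1256]
orientation: [2.733, 1.55, 0.0]
wrist_force: [-0.7, -0.2, -0.5]
width: 0.0002
```

Call:
carry_out([
  {"translation": [0, 0, 0.001], "rot": [0, 0, 0], "fingers": 0},
  {"translation": [0, 0, 0.002], "rot": [0, 0, 0], "fingers": 0},
  {"translation": [0, 0, 0.003], "rot": [0, 0, 0], "fingers": 0},
  {"translation": [0, 0, 0.003], "rot": [0, 0, 0], "fingers": 0},
  {"translation": [0, 0, 0.003], "rot": [0, 0, 0], "fingers": 0},
])

```text
t: 9.05
eef_pos: [0.5347, -0.2032, 0.1248]
orientation: [2.733, 1.55, 0.0]
wrist_force: [-0.3, 0.3, 0.1]
width: -0.0001
```

Call:
carry_out([
  {"translation": [0, 0, 0.001], "rot": [0, 0, 0], "fingers": 0},
  {"translation": [0, 0, 0.002], "rot": [0, 0, 0], "fingers": 0},
  {"translation": [0, 0, 0.003], "rot": [0, 0, 0], "fingers": 0},
  {"translation": [0, 0, 0.004], "rot": [0, 0, 0], "fingers": 0},
  {"translation": [0, 0, 0.004], "rot": [0, 0, 0], "fingers": 0},
])

```text
t: 9.68
eef_pos: [0.5346, -0.2032, 0.1238]
orientation: [-2.733, -1.55, 0.0]
wrist_force: [0.3, 0.5, -0.4]
width: -0.0
```

```bash
python3 - <<'E'
from cell import sensors,camera,calibration
from h import *
s=sensors.get_state();print(s['eef_pos'],s['wrist_force'],s['joint_efforts'].round(2))
z=dict(calibration('scene'));p,z['d']=camera('scene');np.savez('pics/s4.npz',p=p,**z)
W,ok=cloud(z)
for v in range(262,296,2):
    print(v,[tuple((W[v,u]*1000).astype(int)) for u in range(190,210,4)],p[v,190:210:4].mean(1).astype(int))
E
```

```text
[ 0.53462447 -0.20317899  0.12378226] [ 0.2878969   0.4720763  -0.39574841] [ 0.000e+00 -8.660e+01 -3.311e+01  0.000e+00 -1.000e-02 -0.000e+00]
262 [(np.int64(541), np.int64(-221), np.int64(191)), (np.int64(567), np.int64(-234), np.int64(216)), (np.int64(579), np.int64(-237), np.int64(224)), (np.int64(584), np.int64(-233), np.int64(224)), (np.int64(588), np.int64(-229), np.int64(223))] [ 23  61  61 109  57]
264 [(np.int64(540), np.int64(-221), np.int64(186)), (np.int64(577), np.int64(-243), np.int64(223)), (np.int64(579), np.int64(-237), np.int64(220)), (np.int64(585), np.int64(-234), np.int64(221)), (np.int64(589), np.int64(-230), np.int64(221))] [37 48 49 73 44]
266 [(np.int64(540), np.int64(-221), np.int64(181)), (np.int64(577), np.int64(-243), np.int64(219)), (np.int64(583), np.int64(-241), np.int64(221)), (np.int64(585), np.int64(-235), np.int64(218)), (np.int64(588), np.int64(-230), np.int64(216))] [30 34 37 51 38]
268 [(np.int64(536), np.int64(-219), np.int64(174)), (np.int64(575), np.int64(-242), np.int64(213)), (np.int64(583), np.int64(-241), np.int64(217)), (np.int64(585), 
[... 2865 characters left out ...]
), (np.int64(537), np.int64(-209), np.int64(115)), (np.int64(541), np.int64(-204), np.int64(113)), (np.int64(548), np.int64(-201), np.int64(115))] [134 166 156 168 169]
292 [(np.int64(525), np.int64(-218), np.int64(109)), (np.int64(533), np.int64(-216), np.int64(113)), (np.int64(539), np.int64(-212), np.int64(114)), (np.int64(545), np.int64(-208), np.int64(113)), (np.int64(551), np.int64(-204), np.int64(114))] [131 168 155 165 164]
294 [(np.int64(445), np.int64(-157), np.int64(0)), (np.int64(538), np.int64(-220), np.int64(115)), (np.int64(541), np.int64(-214), np.int64(111)), (np.int64(547), np.int64(-210), np.int64(112)), (np.int64(553), np.int64(-207), np.int64(114))] [145 165 155 168 167]
```

```bash
python3 - <<'E'
from h import *
z=np.load('pics/s4.npz')
K=np.array([[z['fx'],0,z['cx']],[0,z['fy'],z['cy']],[0,0,1]])
for h in(.11,.115,.12,.125,.13,.135):print(h,cv2.projectPoints(np.array([[.5346,-.2032,h],[.5346+.0056,-.2032+.0094,h],[.5346-.0056,-.2032-.0094,h]]),z['rvec'],z['tvec'],K,None)[0].reshape(-1,2).round(1).tolist())
im=z['p'][250:310,160:240,::-1];cv2.imwrite('pics/s4.png',cv2.resize(im,None,fx=9,fy=9,interpolation=cv2.INTER_CUBIC))
E
```

```text
0.11 [[199.9, 289.2], [206.0, 287.4], [193.7, 290.9]]
0.115 [[199.6, 287.1], [205.8, 285.4], [193.4, 288.9]]
0.12 [[199.4, 285.1], [205.5, 283.4], [193.1, 286.8]]
0.125 [[199.1, 283.1], [205.3, 281.4], [192.8, 284.8]]
0.13 [[198.8, 281.0], [205.1, 279.3], [192.5, 282.7]]
0.135 [[198.5, 278.9], [204.8, 277.2], [192.2, 280.6]]
```

View pics/s4.png

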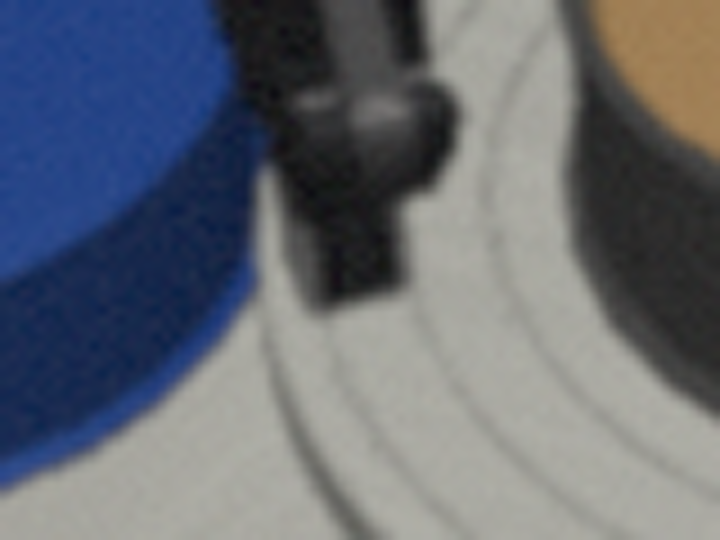

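```bash
python3 - <<'E'
from cell import sensors,camera,calibration
from h import *
z=dict(calibration('side'));p,z['d']=camera('side');np.savez('pics/s5.npz',p=p,**z)
K=np.array([[z['fx'],0,z['cx']],[0,z['fy'],z['cy']],[0,0,1]])
for h in(.11,.12,.13,.14):print(h,cv2.projectPoints(np.array([[.5346,-.2032,h],[.547,-.2106,h]]),z['rvec'],z['tvec'],K,None)[0].reshape(-1,2).round(1).tolist())
cv2.imwrite('pics/s5.png',cv2.resize(p[190:250,110:190,::-1],None,fx=9,fy=9,interpolation=cv2.INTER_CUBIC))
z=dict(calibration('wrist'));p,z['d']=camera('wrist');np.savez('pics/w5.npz',p=p,**z);cv2.imwrite('pics/w5.png',p[:,:,::-1])
W,ok=cloud(z)
for v in range(240,300,6):print(v,[tuple((W[v,u]*1000).astype(int).tolist()) for u in (262,272,282,292,302)])
E
```

```text
0.11 [[150.1, 226.9], [145.7, 230.9]]
0.12 [[149.2, 223.5], [144.7, 227.5]]
0.13 [[148.3, 220.1], [143.7, 224.1]]
0.14 [[147.4, 216.7], [142.8, 220.7]]
240 [(530, -190, 115), (534, -193, 115), (538, -196, 114), (543, -198, 115), (547, -201, 114)]
246 [(528, -193, 115), (532, -196, 114), (537, -198, 115), (541, -201, 116), (546, -204, 115)]
252 [(527, -196, 116), (537, -190, 139), (541, -193, 139), (544, -195, 138), (544, -206, 115)]
258 [(524, -199, 114), (537, -190, 145), (541, -192, 146), (544, -195, 145), (542, -210, 114)]
264 [(531, -192, 142), (537, -190, 151), (540, -193, 150), (544, -195, 151), (546, -201, 142)]
270 [(531, -192, 147), (537, -190, 156), (540, -193, 156), (544, -195, 156), (545, -201, 147)]
276 [(532, -192, 154), (537, -191, 160), (540, -193, 160), (544, -194, 161), (545, -200, 154)]
282 [(532, -192, 158), (537, -191, 166), (540, -193, 165), (543, -195, 165), (545, -200, 158)]
288 [(536, -187, 174), (538, -190, 171), (540, -194, 167), (544, -194, 171), (547, -194, 174)]
294 [(535, -189, 175), (538, -190, 175), (539, -196, 167), (544, -193, 176), (547, -195, 176)]
```

View pics/s5.png

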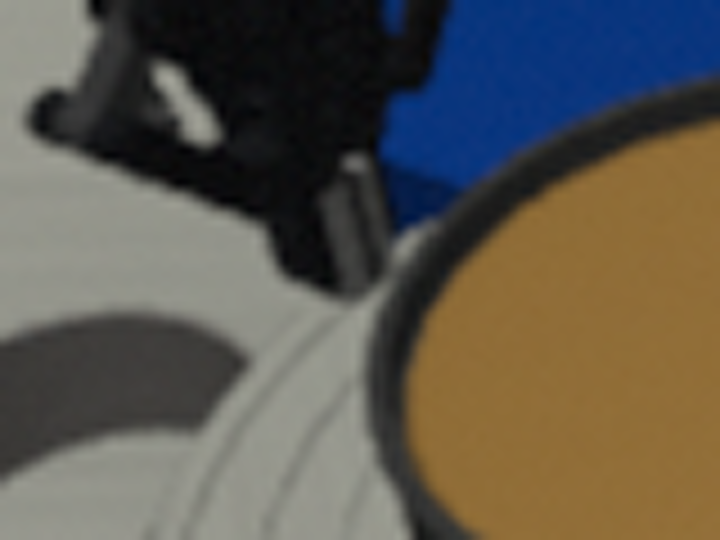

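View pics/w5.png

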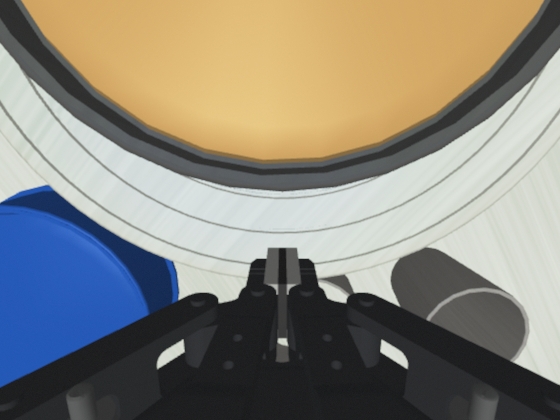

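```bash
python3 - <<'E'
from h import *
from cell import sensors
s=sensors.get_state();R=Ro.from_rotvec(s['orientation']).as_matrix()
z=np.load('pics/w5.npz');W,ok=cloud(z);T=(W-s['eef_pos'])@R*1000
g=z['p'].mean(2)<75
m=ok&(T[...,2]<0)&(abs(T[...,1])<120)&(z['d']<.2)
m[:245]=0
for a in range(-150,0,10):
    k=m&(T[...,2]>=a)&(T[...,2]<a+10)
    if k.sum():print(a,k.sum(),'x',np.percentile(T[k][:,0],[1,99]).round(),'y',np.percentile(T[k][:,1],[1,99]).round())
E
```

```text
-110 3708 x [17. 22.] y [-18.  19.]
-100 13862 x [ 5. 20.] y [-56.  55.]
-90 13956 x [-4. 19.] y [-56.  56.]
-80 8757 x [-7. 18.] y [-48.  49.]
-70 7133 x [-7. 14.] y [-40.  41.]
-60 3802 x [-8. 15.] y [-34.  34.]
-50 1156 x [-10.  14.] y [-19.  19.]
-40 694 x [ 7. 12.] y [-13.  13.]
-30 684 x [ 7. 12.] y [-13.  13.]
-20 452 x [ 7. 12.] y [-13.  13.]
-10 9 x [11. 12.] y [-3.  5.]
```

The depth readings put the shut fingertips 14 mm behind the TCP, not ahead of it, so they are still about 23 mm above the plate. No part of the gripper comes nearer the tin than about 22 mm inward of the fingers. I'll go down further.

Call:
carry_out([
  {"translation": [0, 0, 0.02], "rot": [0, 0, 0], "fingers": 0},
  {"translation": [0, 0, 0.045], "rot": [0, 0, 0], "fingers": 0},
  {"translation": [0, 0, 0.065], "rot": [0, 0, 0], "fingers": 0},
  {"translation": [0, 0, 0.076], "rot": [0, 0, 0], "fingers": 0},
  {"translation": [0, 0, 0.076], "rot": [0, 0, 0], "fingers": 0},
])

```text
t: 10.45
eef_pos: [0.5386, -0.2055, 0.1087]
orientation: [2.725, 1.546, 0.008]
wrist_force: [-3.5, -3.9, 57.6]
width: 0.0003
```

Call:
carry_out([
  {"translation": [0, 0, 0.002], "rot": [0, 0, 0], "fingers": 0},
  {"translation": [0, 0, 0.004], "rot": [0, 0, 0], "fingers": 0},
  {"translation": [0, 0, 0.006], "rot": [0, 0, 0], "fingers": 0},
  {"translation": [0, 0, 0.006], "rot": [0, 0, 0], "fingers": 0},
  {"translation": [0, 0, 0.006], "rot": [0, 0, 0], "fingers": 0},
])

```text
t: 11.08
eef_pos: [0.5398, -0.2062, 0.1086]
orientation: [2.723, 1.545, 0.011]
wrist_force: [-4.5, -5.2, 74.2]
width: 0.0001
```

The contact is too hard. I'll back off straight away.

Call:
carry_out([
  {"translation": [0, 0, -0.012], "rot": [0, 0, 0], "fingers": 0},
  {"translation": [0, 0, -0.02], "rot": [0, 0, 0], "fingers": 0},
  {"translation": [0, 0, -0.024], "rot": [0, 0, 0], "fingers": 0},
  {"translation": [0, 0, -0.024], "rot": [0, 0, 0], "fingers": 0},
  {"translation": [0, 0, -0.024], "rot": [0, 0, 0], "fingers": 0},
])

```text
t: 11.7
eef_pos: [0.5345, -0.2032, 0.1091]
orientation: [-2.732, -1.55, 0.0]
wrist_force: [-0.2, -0.2, 2.6]
width: -0.0001
```

```bash
python3 - <<'E'
from cell import sensors,camera,calibration
from h import *
s=sensors.get_state();print(s['t'],s['eef_pos'],s['wrist_force'],s['wrist_torque'],s['joint_efforts'].round(1),Ro.from_rotvec(s['orientation']).as_matrix().round(3).tolist())
p,d=camera('scene');cv2.imwrite("pics/scene6.png",cv2.resize(p[180:340,130:370,::-1],None,fx=3.3,fy=3.3))
p,d=camera('side');cv2.imwrite("pics/side6.png",cv2.resize(p[150:310,70:310,::-1],None,fx=3.3,fy=3.3))
E
```

```text
11.7 [ 0.53454395 -0.20317214  0.10907119] [-0.1611572  -0.22906079  2.59021474] [-0.05932304  0.01487758 -0.02812244] [  0.1 -86.2 -31.3   0.1  -0.    0. ] [[0.513, 0.858, -0.0], [0.858, -0.513, 0.0], [-0.0, -0.0, -1.0]]
```

View pics/scene6.png

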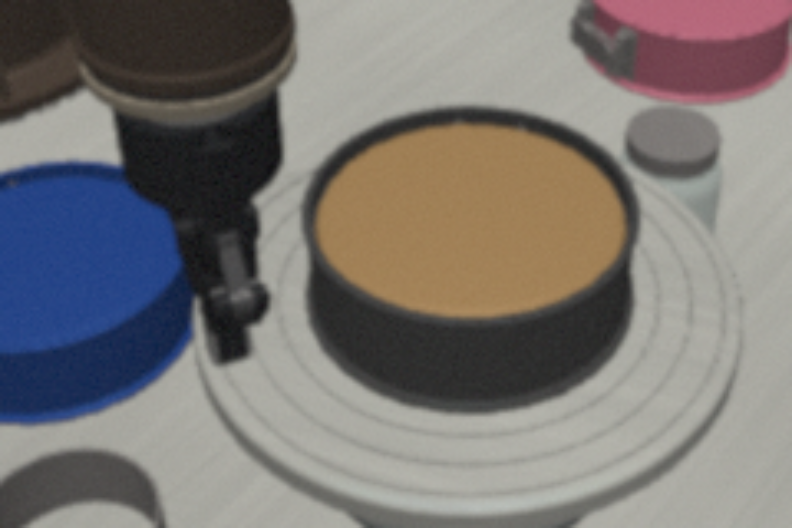

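View pics/side6.png

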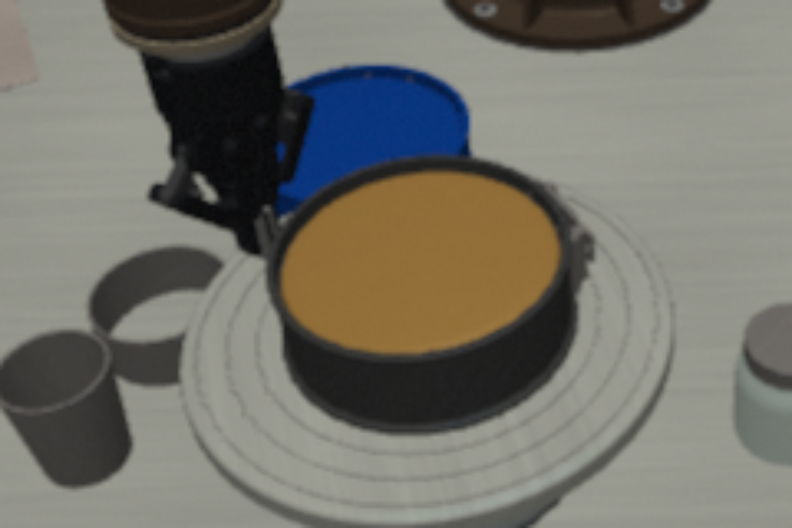

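Contact is gentle at 2.6 N, with the tip on the plate. I'll start the stroke slowly with slightly more pressure.

Call:
carry_out([
  {"translation": [0, 0.0047, 0.0012], "rot": [0, 0, -0.0028], "fingers": 0},
  {"translation": [0.0002, 0.0142, 0.0012], "rot": [0, 0, -0.0083], "fingers": 0},
  {"translation": [0.0007, 0.0285, 0.0012], "rot": [0, 0, -0.0167], "fingers": 0},
  {"translation": [0.0017, 0.0427, 0.0012], "rot": [0, 0, -0.025], "fingers": 0},
  {"translation": [0.003, 0.0569, 0.0012], "rot": [0, 0, -0.0333], "fingers": 0},
])

```text
t: 12.42
eef_pos: [0.5476, -0.21, 0.1091]
orientation: [2.646, 1.693, 0.0]
wrist_force: [-1.3, -0.0, 4.4]
width: -0.0003
```

Call:
carry_out([
  {"translation": [0.0003, 0.019, 0.0004], "rot": [0, 0, -0.0111], "fingers": 0},
  {"translation": [0.0013, 0.0379, 0.0004], "rot": [0, 0, -0.0222], "fingers": 0},
  {"translation": [0.003, 0.0569, 0.0004], "rot": [0, 0, -0.0333], "fingers": 0},
  {"translation": [0.0053, 0.0757, 0.0004], "rot": [0, 0, -0.0444], "fingers": 0},
  {"translation": [0.0083, 0.0945, 0.0004], "rot": [0, 0, -0.0556], "fingers": 0},
])

```text
t: 13.05
eef_pos: [0.57, -0.2181, 0.109]
orientation: [2.488, 1.918, 0.0]
wrist_force: [-0.8, -0.6, 5.3]
width: -0.0002
```

```bash
python3 - <<'E'
from cell import sensors,camera,calibration
from h import *
s=sensors.get_state();print(s['t'],s['eef_pos'],s['wrist_force'])
z=dict(calibration('side'));p,z['d']=camera('side');np.savez('pics/s7.npz',p=p,**z)
E
python3 meas.py pics/s7.npz
```

```text
13.05 [ 0.56998434 -0.21805686  0.10901776] [-0.76795767 -0.57065814  5.25109991]
plate (np.float64(0.6084712203250465), np.float64(-0.08754553093768153), np.float64(0.15163993168472897)) 71
top z 0.17095885173544426
tin (np.float64(0.6075065049839681), np.float64(-0.08692427073484277), np.float64(0.0897658810285206)) 82
clasp az pct 43 [117.  117.5 120.1 121.6 128.8 152.4 152.9]
```

View pics/s7_m.png

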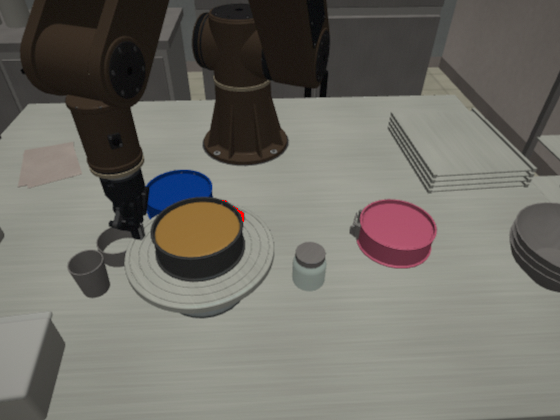

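It works: the clasp's edge has moved from 137° to 153°, matching the stroke. I'll continue.

Call:
carry_out([
  {"translation": [0.0001, 0.0095, 0.0], "rot": [0, 0, -0.0056], "fingers": 0},
  {"translation": [0.0005, 0.0237, 0.0], "rot": [0, 0, -0.0139], "fingers": 0},
  {"translation": [0.0013, 0.0379, 0.0], "rot": [0, 0, -0.0222], "fingers": 0},
  {"translation": [0.003, 0.0569, 0.0], "rot": [0, 0, -0.0333], "fingers": 0},
  {"translation": [0.0053, 0.0757, 0.0], "rot": [0, 0, -0.0444], "fingers": 0},
])

```text
t: 13.72
eef_pos: [0.5885, -0.2216, 0.109]
orientation: [2.349, 2.086, 0.0]
wrist_force: [0.4, 0.4, 6.3]
width: -0.0
```

Call:
carry_out([
  {"translation": [0.0003, 0.019, 0.0], "rot": [0, 0, -0.0111], "fingers": 0},
  {"translation": [0.0013, 0.0379, 0.0], "rot": [0, 0, -0.0222], "fingers": 0},
  {"translation": [0.003, 0.0569, 0.0], "rot": [0, 0, -0.0333], "fingers": 0},
  {"translation": [0.0053, 0.0757, 0.0], "rot": [0, 0, -0.0444], "fingers": 0},
  {"translation": [0.0083, 0.0945, 0.0], "rot": [0, 0, -0.0556], "fingers": 0},
])

```text
t: 14.35
eef_pos: [0.6122, -0.2223, 0.109]
orientation: [2.158, 2.283, 0.0]
wrist_force: [-0.6, -0.2, 6.3]
width: 0.0
```

Force is steady at 6.3 N. 27° remain.

Call:
carry_out([
  {"translation": [0.0003, 0.019, -0.0002], "rot": [0, 0, -0.0111], "fingers": 0},
  {"translation": [0.0013, 0.0379, -0.0002], "rot": [0, 0, -0.0222], "fingers": 0},
  {"translation": [0.003, 0.0569, -0.0002], "rot": [0, 0, -0.0333], "fingers": 0},
  {"translation": [0.0053, 0.0757, -0.0002], "rot": [0, 0, -0.0444], "fingers": 0},
  {"translation": [0.0083, 0.0945, -0.0002], "rot": [0, 0, -0.0556], "fingers": 0},
])

```text
t: 14.98
eef_pos: [0.6356, -0.2189, 0.1091]
orientation: [1.951, 2.462, 0.0]
wrist_force: [0.1, 0.0, 5.7]
width: 0.0
```

Call:
carry_out([
  {"translation": [0.0003, 0.019, 0.0], "rot": [0, 0, -0.0111], "fingers": 0},
  {"translation": [0.0013, 0.0379, 0.0], "rot": [0, 0, -0.0222], "fingers": 0},
  {"translation": [0.003, 0.0569, 0.0], "rot": [0, 0, -0.0333], "fingers": 0},
  {"translation": [0.0053, 0.0757, 0.0], "rot": [0, 0, -0.0444], "fingers": 0},
  {"translation": [0.0083, 0.0945, 0.0], "rot": [0, 0, -0.0556], "fingers": 0},
])

```text
t: 15.6
eef_pos: [0.6582, -0.2114, 0.1091]
orientation: [1.729, 2.623, 0.0]
wrist_force: [-0.6, 0.2, 5.8]
width: -0.0001
```

Call:
carry_out([
  {"translation": [0.0003, 0.018, 0.0], "rot": [0, 0, -0.0105], "fingers": 0},
  {"translation": [0.001, 0.033, 0.0], "rot": [0, 0, -0.0195], "fingers": 0},
  {"translation": [0.002, 0.046, 0.0], "rot": [0, 0, -0.027], "fingers": 0},
  {"translation": [0.003, 0.0569, 0.0], "rot": [0, 0, -0.0333], "fingers": 0},
  {"translation": [0.0041, 0.0665, 0.0], "rot": [0, 0, -0.0389], "fingers": 0},
])

```text
t: 16.23
eef_pos: [0.673, -0.204, 0.1091]
orientation: [1.566, 2.723, 0.0]
wrist_force: [-0.3, 0.3, 6.3]
width: 0.0001
```

Call:
carry_out([
  {"translation": [0, 0.002, 0.0], "rot": [0, 0, -0.001], "fingers": 0},
  {"translation": [0, 0.002, 0.0], "rot": [0, 0, -0.001], "fingers": 0},
  {"translation": [0, 0.002, -0.002], "rot": [0, 0, -0.001], "fingers": 0},
  {"translation": [0, 0.002, -0.02], "rot": [0, 0, -0.001], "fingers": 0},
  {"translation": [0, 0.002, -0.06], "rot": [0, 0, -0.001], "fingers": 0},
])

```text
t: 16.85
eef_pos: [0.6728, -0.2037, 0.1239]
orientation: [-1.562, -2.724, 0.0]
wrist_force: [0.5, -0.9, 0.4]
width: -0.0001
```

Call:
carry_out([
  {"translation": [0, 0, -0.15], "rot": [0, 0, 0], "fingers": 0},
  {"translation": [0, 0, -0.35], "rot": [0, 0, 0], "fingers": 0},
  {"translation": [0, 0, -0.58], "rot": [0, 0, 0], "fingers": 0},
  {"translation": [0, 0, -0.8], "rot": [0, 0, 0], "fingers": 0},
  {"translation": [0, 0, -1.0], "rot": [0, 0, 0], "fingers": 0},
])

```text
t: 17.48
eef_pos: [0.673, -0.2037, 0.3771]
orientation: [1.562, 2.724, 0.0]
wrist_force: [0.5, 0.4, -0.5]
width: 0.0002
```

Call:
carry_out([
  {"translation": [0, 0, -0.1], "rot": [0, 0, 0], "fingers": 0},
  {"translation": [0, 0, -0.2], "rot": [0, 0, 0], "fingers": 0},
  {"translation": [0, 0, -0.24], "rot": [0, 0, 0], "fingers": 0},
  {"translation": [0, 0, -0.24], "rot": [0, 0, 0], "fingers": 0},
  {"translation": [0, 0, -0.24], "rot": [0, 0, 0], "fingers": 0},
])

```text
t: 18.1
eef_pos: [0.6728, -0.2037, 0.4327]
orientation: [-1.562, -2.724, 0.001]
wrist_force: [-0.0, 0.0, -0.9]
width: -0.0003
```

```bash
python3 - <<'E'
from cell import sensors,camera,calibration
from h import *
s=sensors.get_state();print(s['t'],s['eef_pos'],s['wrist_force'])
z=dict(calibration('wrist'));p,z['d']=camera('wrist');np.savez('pics/w8.npz',p=p,**z)
E
python3 meas.py pics/w8.npz
```

```text
18.1 [ 0.67284962 -0.20368656  0.43272047] [-0.00561339  0.01699689 -0.91086153]
plate (np.float64(0.6048238382099819), np.float64(-0.08670915542446347), np.float64(0.15204980484215014)) 60
top z 0.17190012056429316
tin (np.float64(0.6053053257539286), np.float64(-0.08686008883866009), np.float64(0.08922507002929794)) 62
clasp az pct 365 [172.9 175.2 181.6 188.9 195.5 198.7 199.3]
```

View pics/w8_m.png

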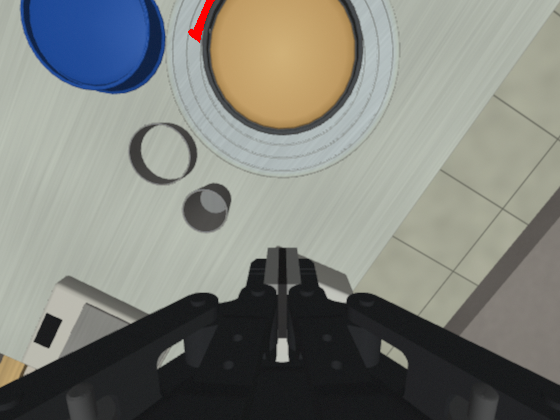

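The view cuts the clasp off at the top edge. Its lower edge is at 199.3°, up from 137.1° at the start, so the turn is about 62°. I'll back off to see all of it.

Call:
carry_out([
  {"translation": [-0.06, 0, -0.04], "rot": [0, 0, 0], "fingers": 0},
  {"translation": [-0.14, 0, -0.1], "rot": [0, 0, 0], "fingers": 0},
  {"translation": [-0.22, 0, -0.16], "rot": [0, 0, 0], "fingers": 0},
  {"translation": [-0.26, 0, -0.2], "rot": [0, 0, 0], "fingers": 0},
  {"translation": [-0.26, 0, -0.2], "rot": [0, 0, 0], "fingers": 0},
])

```text
t: 18.77
eef_pos: [0.7063, -0.2605, 0.4832]
orientation: [-1.564, -2.724, 0.0]
wrist_force: [0.5, -1.0, -0.7]
width: -0.0002
```

```bash
python3 - <<'E'
from cell import sensors,camera,calibration
from h import *
s=sensors.get_state();print(s['t'],s['eef_pos'],s['wrist_force'])
z=dict(calibration('wrist'));p,z['d']=camera('wrist');np.savez('pics/w9.npz',p=p,**z)
p,d=camera('side');cv2.imwrite("pics/side9.png",p[:,:,::-1])
a=np.load('pics/side0.npz')['p'].astype(int);D=abs(a-p).max(2)>45
cv2.imwrite("pics/side9d.png",(D*255).astype('uint8'))
E
python3 meas.py pics/w9.npz
```

```text
18.775 [ 0.70627924 -0.26046894  0.48317317] [ 0.48570797 -1.01733574 -0.7026134 ]
plate (np.float64(0.6049112991423534), np.float64(-0.08681350621747777), np.float64(0.15200630305543175)) 50
top z 0.17190288216222313
tin (np.float64(0.6049344685698134), np.float64(-0.08703955951650003), np.float64(0.08921722530025035)) 48Traceback (most recent call last):
  File "meas.py", line 18, in <module>
    print('clasp az pct',s.sum(),np.percentile(a[s],[1,5,25,50,75,95,99]).round(1))
                                 ~~~~~~~~~~~~~^^^^^^^^^^^^^^^^^^^^^^^^^^^
    return _quantile_unchecked(
        a, q, axis, out, overwrite_input, method, keepdims, weights)
    return _ureduce(a,
                    func=_quantile_ureduce_func,
    ...<5 lines>...
                    overwrite_input=overwrite_input,
                    method=method)
    r = func(a, **kwargs)
    result = _quantile(arr,
                       quantiles=q,
    ...<2 lines>...
                       out=out,
                       weights=wgt)
    slices_having_nans = np.isnan(arr[-1, ...])
                                  ~~~^^^^^^^^^
IndexError: index -1 is out of bounds for axis 0 with size 0
```

View pics/side9.png

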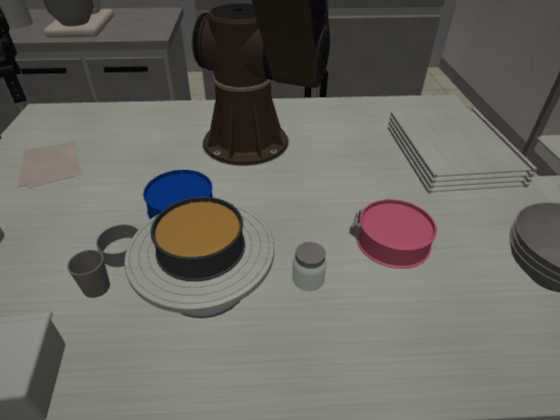

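View pics/side9d.png

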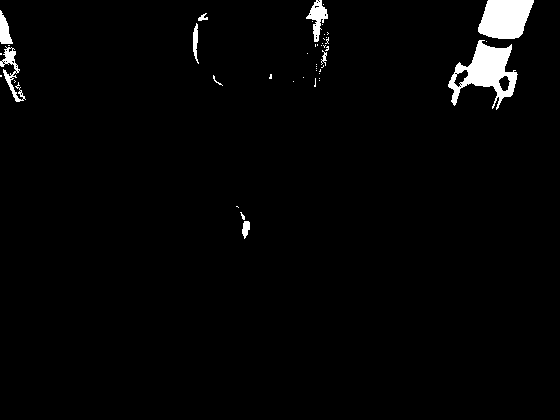

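Cup, jar and ring show no change in the side view. I moved the wrist the wrong way, since the camera looks towards tool -x, so I'll shift the other way for a full view of the clasp.

Call:
carry_out([
  {"translation": [0.12, 0, 0], "rot": [0, 0, 0], "fingers": 0},
  {"translation": [0.3, 0, 0], "rot": [0, 0, 0], "fingers": 0},
  {"translation": [0.48, 0, 0], "rot": [0, 0, 0], "fingers": 0},
  {"translation": [0.56, 0, 0], "rot": [0, 0, 0], "fingers": 0},
  {"translation": [0.56, 0, 0], "rot": [0, 0, 0], "fingers": 0},
])

```text
t: 19.5
eef_pos: [0.6348, -0.1378, 0.4843]
orientation: [1.561, 2.726, 0.0]
wrist_force: [0.9, 0.2, -0.2]
width: 0.0
```

```bash
python3 - <<'E'
from cell import sensors,camera,calibration
from h import *
s=sensors.get_state();print(s['t'],s['eef_pos'],s['wrist_force'])
z=dict(calibration('wrist'));p,z['d']=camera('wrist');np.savez('pics/w10.npz',p=p,**z)
E
python3 meas.py pics/w10.npz
```

```text
19.5 [ 0.63475211 -0.13781224  0.48434551] [ 0.8662405   0.19020614 -0.23795991]
plate (np.float64(0.6046915240833414), np.float64(-0.08655547429064356), np.float64(0.15207516493986056)) 90
top z 0.17183254887298163
tin (np.float64(0.6043450696280586), np.float64(-0.08594178469269925), np.float64(0.08995434214351115)) 81
clasp az pct 364 [163.2 165.5 173.9 183.6 192.4 198.1 199.3]
```

View pics/w10_m.png

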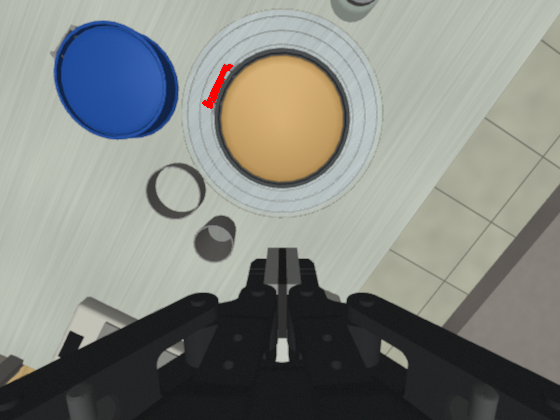

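The whole clasp is visible. Its edges are at 163.2° and 199.3°, so its middle is at about 181° (target 180°), and the tin is centred to within about 1 mm. I'll hand it in.

```bash
python3 -c "
from cell import env
print(env.finish_job())"
```

```text
the job is handed in; nothing more can be done
None
```

I turned the plate about 61–62° anticlockwise with the closed fingertips, pressing about 4–6 N down on its top near the edge, and then lifted clear and handed the job in. The tin was never touched, as far as I could see.

**Last checks, from the wrist camera:**
- **Clasp:** its middle is at about 181°, where 180° faces the front edge squarely; the limit is 10° either way.
- **Tin:** it is within about 1 mm of the plate's middle, and its top is at the same height as before.
- **Cup, jar and cake ring:** the side camera's before-and-after pictures show no change in any of them.
- **Time:** 19.5 s when handed in.

**What went wrong or disagreed:**
- **Fingertip position:** the shut fingertips were not 14 mm ahead of the TCP as stated. The depth readings put them about 14 mm behind it, while the touch itself suggests about 6 mm behind.
- **Hard first press:** because of that, my first press went in too far and reached about 74 N at the wrist for under a second. That is under the 120 N wrist limit. I took it to be fingertip contact, so the 40 N limit on the arm and gripper body should not apply. I backed off to about 3 N before turning.
- **Other misses:** two wrist views after the turn were badly aimed, and I retook them.

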